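# Widen the pan stand by one hole and hang the lidded pan in it

### The arm

A 6-joint arm with a two-finger parallel gripper is mounted at the origin on a cart in front of the work surface, level with it; the furniture and walls round the work are solid. World frame = base frame: x ahead of the robot, y to its left, z up, the work surface at z = 0. Lengths are in m, angles in rad, forces in N, time in s.
With the tool pointing down it reaches from about 0.35 to 1 m from the base axis. Payload 7.1 kg.
Tool frame: the origin (TCP) lies between the finger pads; the fingertips stand 11 mm ahead of it and the grasp point (between the pads) lies 8 mm behind it; z points along the fingers, y is the line along which they close (so a half turn about z gives the same grasp; the last joint's range is limited). The gripper opens to 85 mm and grips with 20 to 120 N. Pads are 22 mm wide; open, the fingers measure 114 mm over their backs; the gripper's body (76 mm by 85 mm) begins 54 mm behind the grasp point. The pads swing forward as they close: fully open they stand 13 mm farther back than shut.
Start: joints at [-0.019, 0.423, 1.63, -0, 1.089, -0.019], TCP at [0.625, 0, 0.242] pointing down, gripper open.
Joint ranges: [-3, 3], [-0.9, 2.11], [0.09, 2.58], [-1.31, 4.45], [0.11, 2.69], [-2.54, 2.54]. Speed limits (rad/s): [2.39, 2.39, 3.01, 3.14, 3.14, 3.14].

### API

Orientations are given as a rotation vector (axis times angle).
In Python, from bench import r gives the robot as it stands. Calls block until the motion is done:
- r.movep(position, orientation): joint-space move of the TCP to a pose.
- r.servo_line(position, ori=None, vel=0.15, force_limit=None): straight line of the TCP; ori=None keeps the orientation; vel is the mean speed in m/s. With force_limit (N) it stops when the force on the tool has changed by that much, and returns True; else False.
- r.move_joints(angles): joint-space move.
- r.gripper_open() and r.grasp(): open the fingers fully, or close them until they stop; the grip force is fixed at half the most.
- r.hold(seconds).
- r.inverse_kinematics(position, orientation): joint angles nearest the present ones, or None.
- r.observe(): the state.
- r.capture(name): name is "scene" or "side" or "wrist"; returns a dict with "color" (420x560x3 uint8, red, green, blue), "K" (3x3 intrinsics, pixels), "extrinsics" (4x4, takes a point from world to camera coordinates); the wrist camera has in their place "hand_eye" (4x4, takes a point from camera to tool coordinates, whose origin is the TCP and whose axes are the flange's). Camera axes: x right, y up, looking along -z (the intrinsics and any distortion apply to the point x, -y, -z); pixel columns grow to the right and rows downward; lengths in m; the calibration is good to about 2 mm. The wrist camera is an equidistant fisheye: a pixel r from the principal point sees the ray r / f radians off the axis. A picture is of the moment at which its call begins: read the wrist's pose just before it. There is no depth.
A pose or a line that the arm cannot do raises r.Unreachable and nothing moves.
- r.finish_job(): hands the job in; it is judged then, once.
The state is a dict: "time": time; "joints": joint angles; "qd": joint speeds; "joint_torque": joint torques, N m; "eef_pos": TCP position; "eef_rot": TCP orientation; "wrist_force": force on the tool from outside, world axes, zero at the start; "torque": the same for the moment, N m; "width": opening from 0.0 (shut) to 1.0 (fully open); "gripper_force": force on a finger pad.
Only numpy, scipy, OpenCV 4.12 (cv2) and the standard library are available. Lean on these libraries where they do the work, as an engineer would, in place of code of your own. Each camera call takes 0.05 s, during which the arm holds its last target. There are 200 camera calls.

### The job

The lidded pan does not fit into the free bay of the pan stand yet. Squeeze in the spring button on the front of the stand's square tube, draw the sliding arm outwards (away from the open pan) until the button clicks out through the next hole, and stop there without forcing the tube against the button. Then hang the lidded pan level by its rims in the widened bay, lengthwise along the arms, let go of it, and leave the open pan and everything else where they are.

Things in the scene. Friction and masses are not known exactly. Their poses are not given: they have to be found in the camera images.
- pan_stand: Steel stand for small pans, fixed. Origin on the counter below the middle arm's front end; x back along the arms, y left, z up. Square front tube along y (axis x = 0, z = 93, 30 mm wide). Three flat arms 20 mm wide, tops at z = 100 mm, upturned tips at x = 212 mm: left and middle fixed (centre lines y = 112, 0), right one slides. Left bay holds the open pan, right bay is free.
- slide_mid (a point): Top of the sliding arm on its centre line, at stand x = 112, z = 100 mm; moves with it. Axes as the stand's. After the click the lidded pan hangs midway between this arm and the middle arm (about 2 mm free on each side), lengthwise along the stand's x, its origin at stand x = 112, z = 16 mm; the tube's back face (x = 15, top z = 108) and the tips (10 mm high) leave it 12 mm of play in x.
- slide_arm (a joint): Travel of the right arm (m) along the stand's -y, away from the open pan: 0 in its starting hole (1.3 mm play either way), end stop 60 mm. At 0 its centre line is at stand y = -74 mm. It carries a 30 mm square sleeve, stand y = -62 to -224 mm, 2 mm walls, which slides on the 25 mm inner tube with 2.5 N friction. The button must not be loaded sideways by more than 20 N.
- sleeve_grip (a point): Point on the moving sleeve's axis at the hole in which the button stands at the start, z = 93 mm; moves with the arm. Axes as the stand's. The front face (15 mm toward -x) has three 14.6 mm holes in a row along y; this is the middle one. Spacing not exact, 36 to 52 mm: stop by the click. Arm drawn outwards, the button pops out at the hole next to the arm (toward +y) and locks it.
- snap_button (a joint): Spring pin of the fixed inner tube, 12 mm thick, round nose, pointing to the stand's -x: m pressed in, 0 out, at most 10.5 mm. Out, its tip is 7 mm proud of the sleeve's front face and its shank locks the sleeve. 4 to 6 N press the tip flush, e.g. gripping the sleeve there, one finger on the pin, one on the back face.
- button_tip (a point): Tip of the spring pin: stand x = -22, y = -130, z = 93 mm when out; moves with it. Pressed flush, a pull of 5 to 12 N on the sleeve makes the hole's edge wedge the round nose under the wall (9 mm in), where it drags lightly; at 30 mm/s or slower it pops out by itself into the next hole that comes over it, first drawing the sleeve along with about 10 N, then locking it.
- lidded_pan: Pale metal pan with flat lid and black grip. Origin mid-underside, x lengthwise, z up. Rim 168 x 106 mm, its underside at z = 84, lid top 93 mm; body below the rim 150 x 88 mm, tapering downward. A wire handle on the lid's centre lies along y in a black rubber grip 12 mm thick (x), 30 mm long (y), z = 99 to 111 mm: lift it there. 0.25 to 0.5 kg.
- hung_pan: The open pan of the same size hanging in the stand's left bay; origin and axes as of the lidded pan. To be left alone.
- deli_tub: green-filled lidded deli tub, 84 mm wide, 72 mm tall; origin in the middle of its underside; bystander, to be left alone.
- spice_jar: small jar with a white cap, 58 mm wide, 94 mm tall; origin in the middle of its underside; bystander, to be left alone.
- flour_dredger: pale shaker, 68 mm wide, 104 mm tall; origin in the middle of its underside; bystander, to be left alone.
- ramekin: small fluted dish, 68 mm wide, 41 mm tall; origin in the middle of its underside; bystander, to be left alone.
- tasting_spoon: metal spoon 191 mm long lying flat; origin in the middle of its underside; bystander, to be left alone.
- label_tape: roll of tape lying flat, 96 mm wide, 25 mm tall; origin in the middle of its underside; bystander, to be left alone.

How it is judged:
By the outcome, as a careful person would: the job done as asked, in the order asked, and still so for the second after the job is handed in, with the robot touching nothing.
It also fails if it takes over 67 s, if anything falls off the work surface, if the arm or the gripper's body presses on something with over 40 N, if the wrist force passes 120 N, or if a joint passes its speed limit or range.

## Working session

There is one attempt and no reset: what is moved stays moved. The work goes in short steps, each a Python script; the robot and the scene stay as the last script left them, time stands still between calls to the robot, and variables do not carry over. Pictures are saved under pics/ and viewed, at most 10 in all, crops included, and the job is handed in when it is done.

```bash
ls; mkdir -p pics; python3 - <<'E'
from bench import r
import cv2,numpy as np,pickle
o=r.observe(); print(o)
d={}
for n in("scene","side","wrist"):
    c=r.capture(n); d[n]=c; cv2.imwrite(f"pics/{n}0.png",cv2.resize(c["color"][:,:,::-1],(800,600),interpolation=cv2.INTER_CUBIC))
    print(n,{k:np.round(v,4).tolist() for k,v in c.items() if k!="color"})
d["o"]=o; pickle.dump(d,open("d0.pkl","wb"))
E
```

```text
pics
{'time': 0.0, 'joints': array([-1.90525366e-02,  4.23821219e-01,  1.63068873e+00, -5.38505083e-06,
        1.08861489e+00, -1.89669760e-02]), 'qd': array([ 4.87011116e-05,  4.17203149e-04,  1.62303023e-03, -7.78153453e-04,
        6.09802653e-04,  1.13760414e-03]), 'joint_torque': array([ 6.87376578e-04, -5.57382560e+01, -2.81743366e+01,  7.52266601e-05,
        7.21184188e-03,  1.02962622e-05]), 'eef_pos': array([6.24468393e-01, 1.62954728e-06, 2.41558433e-01]), 'eef_rot': array([-2.22075519e+00, -2.22057075e+00,  1.67398979e-03]), 'wrist_force': array([ 0.46392558, -1.16822656,  0.42650167]), 'torque': array([-0.02247131,  0.03324664, -0.00764107]), 'gripper_force': 0.0, 'width': 0.9979919960924485}
scene {'K': [[447.2188, 0.0, 284.0721], [0.0, 447.2188, 210.7917], [0.0, 0.0, 1.0]], 'extrinsics': [[0.8322, -0.5545, 0.009, -0.5595], [0.4214, 0.6429, 0.6395, -0.2324], [-0.3604, -0.5284, 0.7687, -1.2784], [0.0, 0.0, 0.0, 1.0]]}
side {'K': [[433.3221, 0.0, 275.9655], [0.0, 433.3221, 208.5753], [0.0, 0.0, 1.0]], 'extrinsics': [[-0.9945, -0.1041, 0.0137, 0.5742], [0.0808, -0.6747, 0.7336, -0.1839], [-0.0671, 0.7307, 0.6794, -1.5206], [0.0, 0.0, 0.0, 1.0]]}
wrist {'K': [[325.1923, 0.0, 284.6654], [0.0, 325.1923, 205.1086], [0.0, 0.0, 1.0]], 'hand_eye': [[0.0004, 0.9593, 0.2824, 0.0711], [1.0, -0.0001, -0.0011, -0.0008], [-0.001, 0.2824, -0.9593, -0.1312], [0.0, 0.0, 0.0, 1.0]]}
```

View pics/scene0.png

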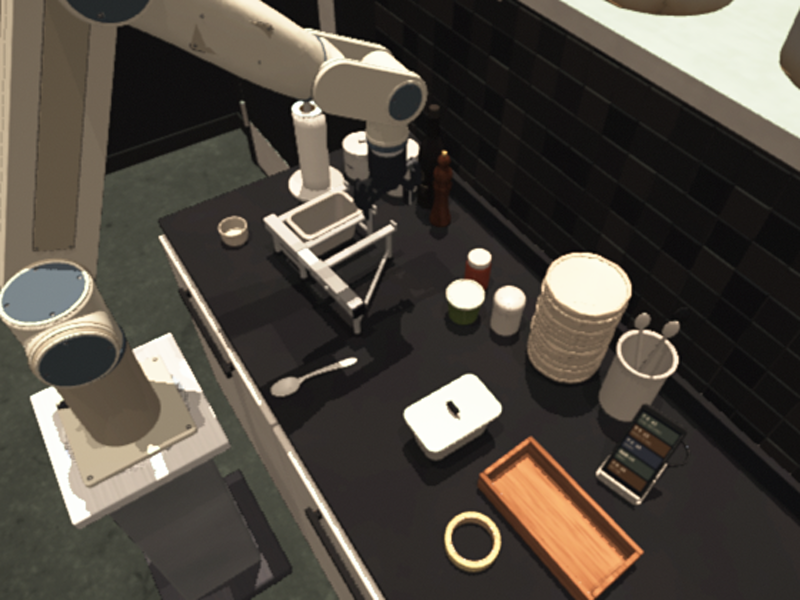

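View pics/side0.png

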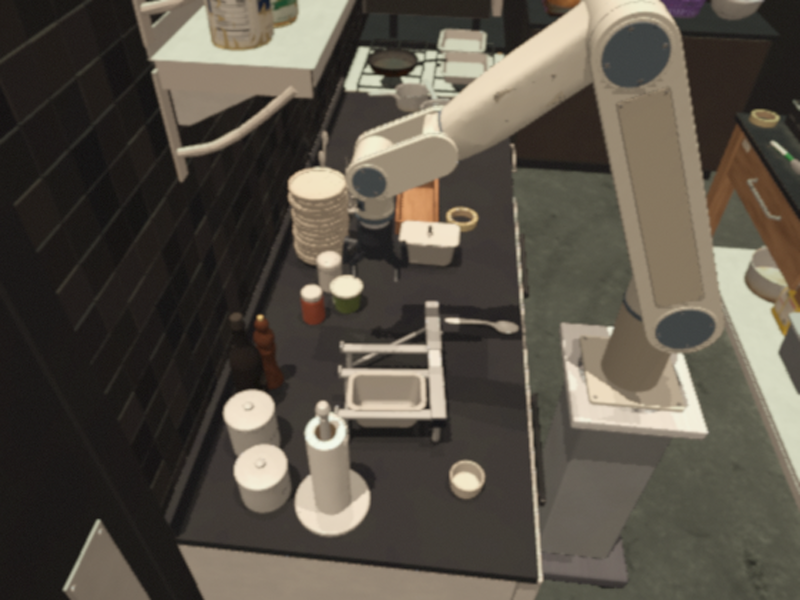

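View pics/wrist0.png

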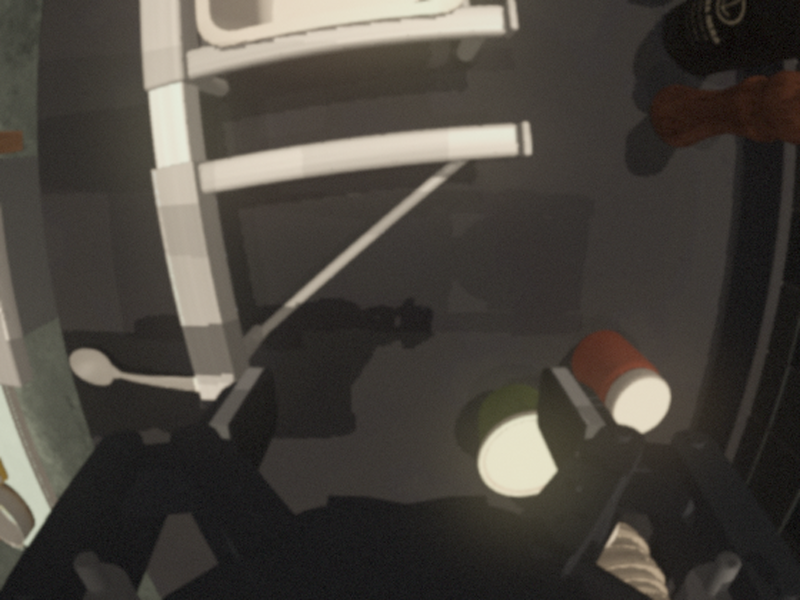

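The images show the stand left of the gripper, with the tube running along world y and the sliding arm's tip at about (531,140) in the wrist view. The lidded pan is right of the robot, at about (452,408) in the scene view. I'll write projection helpers and get coarse positions.

```bash
cat > h.py <<'E'
import numpy as np,cv2,pickle
from scipy.spatial.transform import Rotation as R
S=560/800
def wpose(c,o):
    T=np.eye(4);T[:3,:3]=R.from_rotvec(o["eef_rot"]).as_matrix();T[:3,3]=o["eef_pos"];return T@c["hand_eye"]
def ray(c,uv,o=None):
    K=c["K"];x=(uv[0]-K[0,2])/K[0,0];y=(uv[1]-K[1,2])/K[1,1]
    if o is None:
        d=np.array([x,-y,-1.]);T=np.linalg.inv(c["extrinsics"])
    else:
        th=np.hypot(x,y);s=np.sin(th)/max(th,1e-9);d=np.array([x*s,-y*s,-np.cos(th)]);T=wpose(c,o)
    return T[:3,3],T[:3,:3]@d
def onz(c,uv,z,o=None):
    p,d=ray(c,uv,o);return p+d*(z-p[2])/d[2]
def proj(c,P,o=None):
    T=c["extrinsics"] if o is None else np.linalg.inv(wpose(c,o))
    q=T[:3,:3]@np.asarray(P)+T[:3,3];x,y,z=q[0],-q[1],-q[2];K=c["K"]
    if o is None:a,b=x/z,y/z
    else:
        th=np.arctan2(np.hypot(x,y),z);k=th/max(np.hypot(x,y),1e-9);a,b=x*k,y*k
    return np.array([K[0,0]*a+K[0,2],K[1,1]*b+K[1,2]])
def save(img,name,box=None,sc=1):
    im=img[:,:,::-1]
    if box: im=im[box[1]:box[3],box[0]:box[2]]
    cv2.imwrite(name,cv2.resize(im,None,fx=sc,fy=sc,interpolation=cv2.INTER_CUBIC))
E
python3 - <<'E'
from h import *
d=pickle.load(open("d0.pkl","rb"));o=d["o"];w=d["wrist"]
for n,uv,z in [("tipR -y",(532,155),.11),("tipR +y",(528,122),.11),("tipM -y",(515,32),.11),("sleeve end front",(200,378),.108),("sleeve end back",(243,372),.108),("sleeve start front",(153,170),.108),("armR root -y",(203,192),.1),("deli",(520,455),.072),("spice",(638,400),.094)]:
    print(n,onz(w,np.array(uv)*S,z,o).round(4))
for n,uv,z in [("grip",(453,409),.111),("lid L",(404,415),.093),("lid far",(470,377),.093),("lid R",(502,405),.093),("lid near",(432,447),.093),("spoonend",(352,362),.01),("spoonbowl",(275,385),0.01)]:
    print(n,onz(d["scene"],np.array(uv)*S,z).round(4))
E
```

```text
tipR -y [0.6953 0.0758 0.11  ]
tipR +y [0.6926 0.0948 0.11  ]
tipM -y [0.6852 0.1481 0.11  ]
sleeve end front [ 0.4823 -0.0676  0.108 ]
sleeve end back [ 0.5156 -0.0614  0.108 ]
sleeve start front [0.4654 0.0731 0.108 ]
armR root -y [0.4969 0.0563 0.1   ]
deli [ 0.7153 -0.1537  0.072 ]
spice [ 0.7981 -0.095   0.094 ]
grip [ 0.5133 -0.3928  0.111 ]
lid L [ 0.4372 -0.3454  0.093 ]
lid far [ 0.5899 -0.3462  0.093 ]
lid R [ 0.6023 -0.4287  0.093 ]
lid near [ 0.4431 -0.4268  0.093 ]
spoonend [ 0.4421 -0.1393  0.01  ]
spoonbowl [ 0.2803 -0.1014  0.01  ]
```

```bash
cat >> h.py <<'E'
def ori(yaw):  # tool down, tool y along world direction yaw, tool x 90deg left of it
    c,s=np.cos(yaw),np.sin(yaw);y=np.array([c,s,0]);z=np.array([0,0,-1.]);x=np.cross(y,z)
    return R.from_matrix(np.stack([x,y,z],1)).as_rotvec()
E
python3 - <<'E'
from bench import r
from h import *
d={}
for n,p in [("a",(.56,-.03,.28)),("b",(.56,.05,.28)),("p",(.51,-.47,.28))]:
    r.movep(np.array(p),ori(np.radians(6.5 if n<"c" else 0)))
    o=r.observe();c=r.capture("wrist");d[n]=(c,o);print(n,o["time"],o["eef_pos"],o["wrist_force"])
pickle.dump(d,open("d1.pkl","wb"))
save(np.vstack([d["a"][0]["color"][:300,:400],d["b"][0]["color"][:300,:400]])[:, :],"pics/x.png")
save(d["a"][0]["color"],"pics/a.png",(0,0,400,300),2)
save(d["b"][0]["color"],"pics/b.png",(20,100,420,400),2)
save(d["p"][0]["color"],"pics/p.png",(80,60,480,360),2)
E
```

```text
a 0.5667 [ 0.55978538 -0.03035691  0.28078107] [ 0.471157    0.42519509 -0.51749875]
b 1.0333 [0.56030273 0.0514124  0.27910951] [-0.46297856 -0.9134621   1.09039732]
p 2.975 [ 0.51067043 -0.46897068  0.28008805] [0.36070185 0.48470007 0.03179666]
```

View pics/a.png

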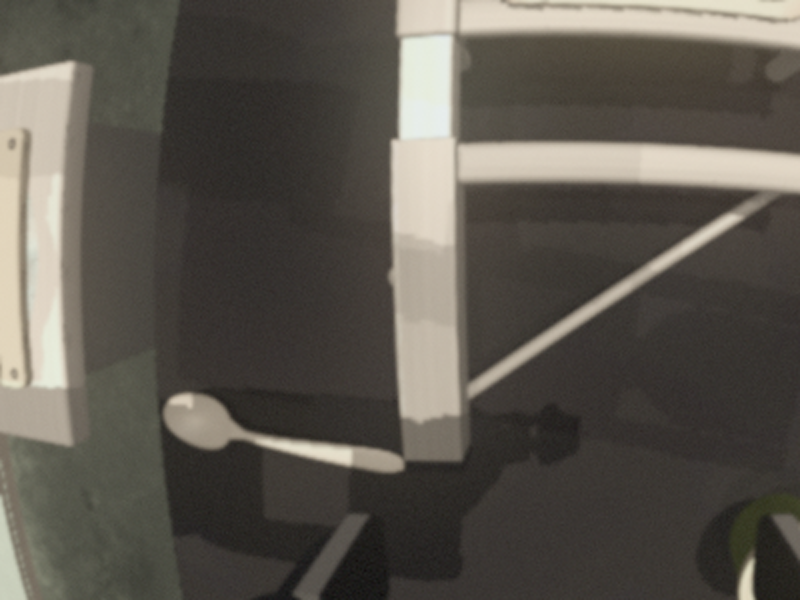

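View pics/p.png

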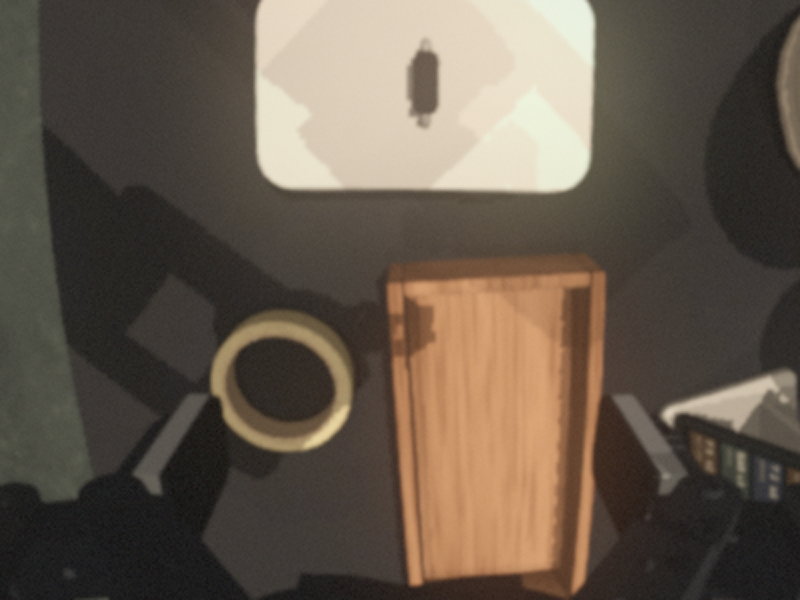

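```bash
python3 - <<'E'
from h import *
d=pickle.load(open("d1.pkl","rb"));a=d["a"][0]["color"];b=d["b"][0]["color"]
print(a.shape)
f=lambda im,x0,y0,x1,y1:cv2.resize(im[y0:y1,x0:x1],None,fx=3,fy=3,interpolation=cv2.INTER_CUBIC)
A=f(a,180,50,250,250);B=f(b,180,130,250,330)   # 210x600
C=np.vstack([f(a,380,0,506,100),f(b,380,60,506,160)])   # 378x600
im=np.hstack([A,B,C]);im=np.clip(im.astype(float)*1.3,0,255).astype(np.uint8)
save(im,"pics/comb.png");print(im.shape)
E
```

```text
(420, 560, 3)
(600, 798, 3)
```

View pics/comb.png

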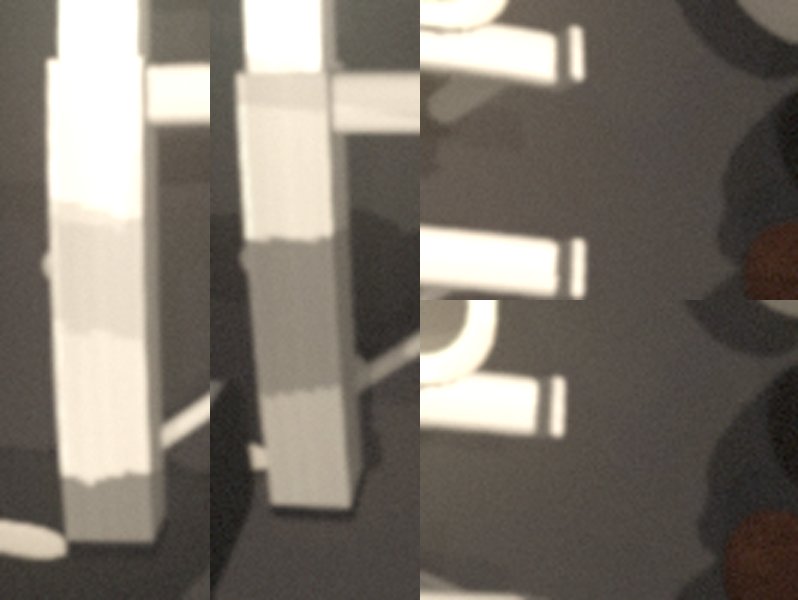

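```bash
cat > fit.py <<'E'
from h import *
from scipy.optimize import least_squares
d=pickle.load(open("d1.pkl","rb"))
def A(x,y):return((x+.5)/3-.5+180,(y+.5)/3-.5+50)
def B(x,y):return((x-210+.5)/3-.5+180,(y+.5)/3-.5+130)
def Ca(x,y):return((x-420+.5)/3-.5+380,(y+.5)/3-.5)
def Cb(x,y):return((x-420+.5)/3-.5+380,(y-300+.5)/3-.5+60)
ob=[("a",A(47,60),(-15,-62,108)),("a",A(142,60),(15,-62,108)),("a",A(67,541),(-15,-224,108)),("a",A(153,541),(15,-224,108)),("a",A(44,265),(-22,-130,93)),
("b",B(238,73),(-15,-62,108)),("b",B(330,73),(15,-62,108)),("b",B(270,508),(-15,-224,108)),("b",B(350,508),(15,-224,108)),("b",B(241,257),(-22,-130,93)),
("a",Ca(583,26),(214,10,110)),("a",Ca(583,80),(214,-10,110)),("a",Ca(585,239),(214,-64,110)),("b",Cb(564,377),(214,10,110)),("b",Cb(563,437),(214,-10,110))]
def W(p,q):
    c,s=np.cos(p[2]),np.sin(p[2]);return np.array([p[0]+c*q[0]-s*q[1],p[1]+s*q[0]+c*q[1],q[2]])
f=lambda p:np.concatenate([proj(d[k][0],W(p,np.array(q)/1e3),d[k][1])-uv for k,uv,q in ob])
s=least_squares(f,[.47,.15,.11],loss="soft_l1")
if __name__=="__main__":
    print(s.x,np.degrees(s.x[2]));print(f(s.x).reshape(-1,2).round(2))
    c,o=d["p"]
    P=lambda u,v,z:onz(c,((u+.5)/2-.5+80,(v+.5)/2-.5+60),z,o).round(4)
    print("grip",P(425,82,.108),"handle ends",P(427,40,.1),P(423,125,.1))
    for u,v in[(257,100),(594,100),(420,191),(290,190),(560,192)]:print(P(u,v,.089))
    for n,q in[("hole",(0,-130,93)),("hang",(112,-60,16))]:print(n,W(s.x,np.array(q)/1e3))
E
python3 fit.py
```

```text
[0.47286723 0.13795096 0.10220481] 5.855904127347901
[[ 0.94 -1.2 ]
 [ 0.49 -2.81]
 [ 0.01  1.8 ]
 [ 0.03  2.4 ]
 [-0.15  0.04]
 [-0.12 -1.08]
 [-0.55 -1.46]
 [ 0.93 -0.  ]
 [ 0.37  1.43]
 [ 0.16 -0.03]
 [-0.93  0.34]
 [-0.24  0.64]
 [-0.64 -0.43]
 [-0.12  0.26]
 [-0.52  0.43]]
grip [ 0.5171 -0.3873  0.108 ] handle ends [ 0.5182 -0.3668  0.1   ] [ 0.5164 -0.4076  0.1   ]
[ 0.4342 -0.394   0.089 ]
[ 0.6025 -0.3929  0.089 ]
[ 0.5153 -0.441   0.089 ]
[ 0.4499 -0.44    0.089 ]
[ 0.5864 -0.4405  0.089 ]
hole [0.48613073 0.00862935 0.093     ]
hang [0.59040439 0.08969108 0.016     ]
```

```bash
python3 - <<'E'
from bench import r
from h import *
from fit import s,W
p=s.x;O=ori(p[2]);h=W(p,np.array([0,-.130,.081]))
def rep(t):
    o=r.observe();F=R.from_rotvec([0,0,-p[2]]).apply(o["wrist_force"])
    q=R.from_rotvec([0,0,-p[2]]).apply(o["eef_pos"]-W(p,np.zeros(3)))
    print(t,round(o["time"],2),"pos",(q*1e3).round(2),"F",F.round(1),"w",round(o["width"],3),"gf",round(o["gripper_force"],1))
r.movep(h+[0,0,.10],O);rep("above")
print(r.servo_line(h,O,vel=.1,force_limit=10));r.hold(.2);rep("down")
r.grasp();r.hold(.3);rep("grasp")
E
```

```text
above 4.81 pos [   0.66 -130.68  181.28] F [-1.   0.3  0.1] w 1.0 gf 0.0
False
down 6.16 pos [   0.35 -130.03   81.54] F [-0.6 -0.3 -0.7] w 0.998 gf 0.0
grasp 7.01 pos [-2.0000e-02 -1.2999e+02  8.1190e+01] F [-0.9  0.4  5.1] w 0.34 gf 62.5
```

```bash
cat > rep.py <<'E'
from bench import r
from h import *
from fit import s,W
p=s.x;O=ori(p[2])
def rep(t):
    o=r.observe();F=R.from_rotvec([0,0,-p[2]]).apply(o["wrist_force"])
    q=R.from_rotvec([0,0,-p[2]]).apply(o["eef_pos"]-W(p,np.zeros(3)))
    print(t,round(o["time"],2),"pos",(q*1e3).round(2),"F",F.round(1),"w",round(o["width"],3),"gf",round(o["gripper_force"],1))
    return q,F
E
python3 - <<'E'
from rep import *
for y in (2,4,6,8,10):
    hit=r.servo_line(W(p,np.array([0,-.130-y/1e3,.081])),O,vel=.015,force_limit=14);rep((y,hit))
    if hit:break
E
```

```text
(2, False) 7.29 pos [-3.0000e-02 -1.3165e+02  8.1190e+01] F [-2.2  2.9  5.3] w 0.338 gf 62.7
(4, False) 7.58 pos [-2.0000e-02 -1.3325e+02  8.1200e+01] F [-1.5  7.6  5.7] w 0.343 gf 62.4
(6, False) 7.86 pos [-1.000e-02 -1.354e+02  8.120e+01] F [-1.   4.   6.2] w 0.341 gf 61.9
(8, False) 8.14 pos [  -0.   -138.02   81.19] F [-0.9 -0.8  6. ] w 0.346 gf 61.9
(10, False) 8.43 pos [-1.00e-02 -1.40e+02  8.12e+01] F [-1.9  0.4  5.5] w 0.345 gf 61.8
```

```bash
python3 - <<'E'
from rep import *
T=lambda y:W(p,np.array([0,-.130-y/1e3,.081]))
hit=r.servo_line(T(26),O,vel=.025,force_limit=9);rep((26,hit))
y=26
while not hit and y<50:
    y+=2;hit=r.servo_line(T(y),O,vel=.02,force_limit=5.5);q,F=rep((y,hit))
    if F[1]<-4.5:break
r.hold(.1);rep("end")
E
```

```text
(26, False) 9.22 pos [   0.   -155.66   81.18] F [-1.2  2.7  5.3] w 0.343 gf 61.8
(28, False) 9.47 pos [ 3.0000e-02 -1.5802e+02  8.1200e+01] F [-1.5 -0.3  5.7] w 0.346 gf 61.8
(30, False) 9.72 pos [ 3.0000e-02 -1.6038e+02  8.1180e+01] F [-1.9 -3.3  6.2] w 0.345 gf 61.9
(32, False) 9.97 pos [ 3.0000e-02 -1.6267e+02  8.1170e+01] F [-1.3 -5.7  4.8] w 0.341 gf 61.8
end 10.07 pos [ 5.0000e-02 -1.6267e+02  8.1190e+01] F [-2.  -5.2  4.8] w 0.34 gf 61.8
```

```bash
python3 - <<'E'
from rep import *
T=lambda y:W(p,np.array([0,-.130-y/1e3,.081]))
y=32
while y<46:
    y+=.7;hit=r.servo_line(T(y),O,vel=.015,force_limit=9);q,F=rep((round(y,1),hit))
    if F[1]>-2 and y>34: break
r.hold(.1);rep("end")
E
```

```text
(32.7, False) 10.32 pos [ 5.0000e-02 -1.6306e+02  8.1180e+01] F [-1.7 -3.7  4.6] w 0.342 gf 61.8
(33.4, False) 10.57 pos [ 3.0000e-02 -1.6378e+02  8.1170e+01] F [-3.  -3.3  4.9] w 0.341 gf 61.8
(34.1, False) 10.82 pos [ 6.000e-02 -1.646e+02  8.120e+01] F [-1.6 -4.1  5.7] w 0.344 gf 61.7
(34.8, False) 11.07 pos [ 6.000e-02 -1.652e+02  8.120e+01] F [-2.  -3.7  6. ] w 0.342 gf 61.6
(35.5, False) 11.32 pos [ 1.0000e-01 -1.6561e+02  8.1210e+01] F [-1.1 -1.1  5.2] w 0.342 gf 61.6
end 11.42 pos [ 4.0000e-02 -1.6561e+02  8.1180e+01] F [-2.  -0.2  5.1] w 0.342 gf 61.6
```

```bash
python3 - <<'E'
from rep import *
o=r.observe();c=r.capture("wrist");pickle.dump((c,o),open("d2.pkl","wb"))
uv=proj(c,W(p,np.array([-.022,-.13,.093])),o);uf=proj(c,W(p,np.array([-.015,-.13,.108])),o);print(uv,uf,proj(c,W(p,np.array([-.015,-.13,.093])),o))
x,y=int(uv[0]),int(uv[1]);x0,y0=max(0,x-70),max(0,y-70)
print(x0,y0);save(c["color"],"pics/btn.png",(x0,y0,x0+140,y0+110),5)
E
```

```text
[229.51044428 206.01596445] [242.67916092 218.58429546] [247.42160624 206.02569786]
159 136
```

View pics/btn.png

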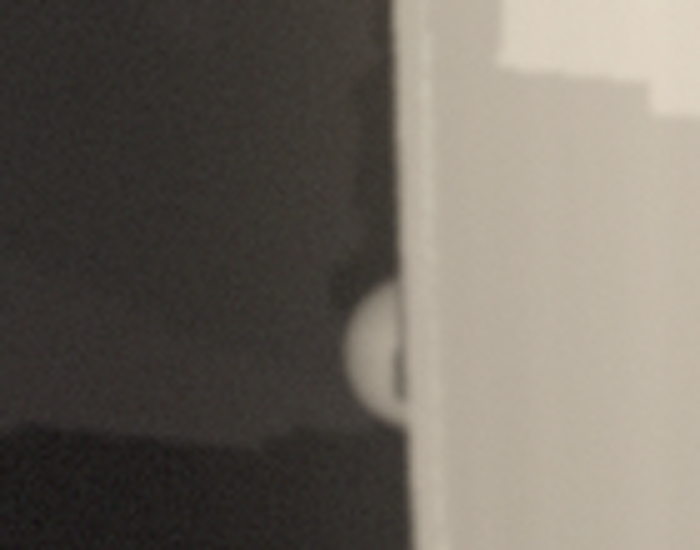

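The button is out: its tip is at crop (345,350), full-frame (228,206), and a fully extended pin is predicted at (229.5,206). The tube force is about 0. I'll release and measure the bay.

```bash
python3 - <<'E'
from rep import *
r.gripper_open();rep("open")
q,_=rep("");r.servo_line(W(p,q+[0,0,.09]),O,vel=.2)
r.movep(W(p,np.array([.11,-.125,.26])),O);r.hold(.3)
o=r.observe();c=r.capture("wrist");pickle.dump((c,o),open("d3.pkl","wb"));rep("up")
for q in[(40,0,100),(195,0,100),(40,-110,100),(195,-110,100)]:
    print(q,proj(c,W(p,np.array(q)/1e3),o))
save(c["color"],"pics/bay.png",(180,0,480,225),2.6)
E
```

```text
open 12.05 pos [   0.   -165.49   80.97] F [0.2 0.6 0.2] w 0.997 gf 0.0
 12.05 pos [   0.   -165.49   80.97] F [0.2 0.6 0.2] w 0.997 gf 0.0
up 13.64 pos [ 109.22 -125.37  259.41] F [0.3 0.2 0.6] w 1.0 gf 0.0
(40, 0, 100) [208.2332563   54.62370291]
(195, 0, 100) [381.22648307  56.16939256]
(40, -110, 100) [210.97835423 174.21764777]
(195, -110, 100) [377.87258304 174.51896271]
```

View pics/bay.png

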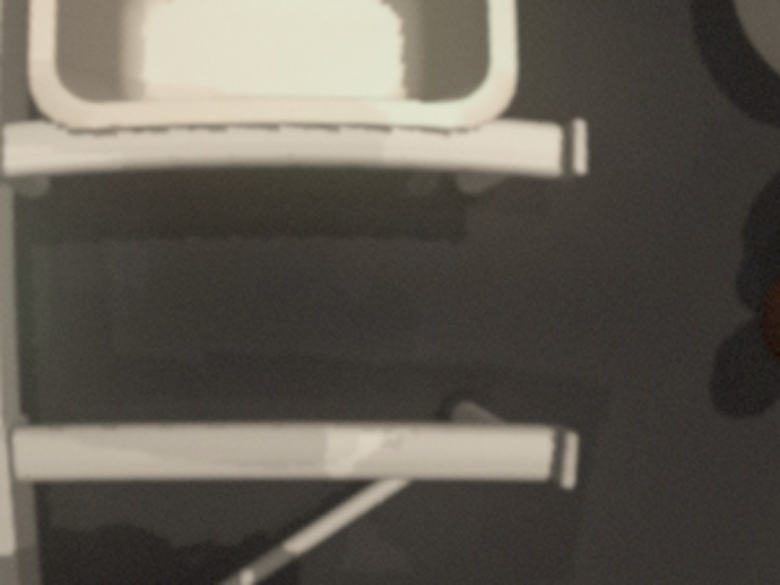

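```bash
cat > bay.py <<'E'
from rep import *
c,o=pickle.load(open("d3.pkl","rb"));g=cv2.GaussianBlur(c["color"].mean(2).astype(np.float32),(5,1),0)
out={"midlow":[],"slidetop":[],"slidelow":[]}
def edge(u,v0,v1,sgn):
    col=g[v0:v1,u];k=sgn*np.gradient(col);i=int(np.argmax(k));i=min(max(i,1),len(k)-2)
    a,b,e=k[i-1],k[i],k[i+1];return v0+i+.5*(a-e)/(a-2*b+e+1e-9)
for u in range(205,385,12):
    row=[u]
    for n,v0,v1,sg in[("midlow",58,76,-1),("slidetop",155,172,1),("slidelow",176,194,-1)]:
        v=edge(u,v0,v1,sg);P=onz(c,(u,v),.1,o)
        q=R.from_rotvec([0,0,-p[2]]).apply(P-W(p,np.zeros(3)))*1e3;out[n].append(q[:2]);row+=[round(v,1),q[:2].round(1).tolist()]
    print(row)
for n,a in out.items():
    a=np.array(a);k=np.polyfit(a[:,0],a[:,1],1)
    m=abs(a[:,1]-np.polyval(k,a[:,0]))<1.5;k=np.polyfit(a[m,0],a[m,1],1);print(n,"y at 112:",np.polyval(k,112),"slope deg",np.degrees(k[0]),m.sum())
E
python3 bay.py
```

```text
[205, np.float32(65.6), [37.0, -10.1], np.float32(163.3), [34.8, -99.6], np.float32(184.1), [33.7, -119.3]]
[217, np.float32(64.9), [48.1, -10.1], np.float32(163.0), [46.2, -99.7], np.float32(183.9), [45.3, -119.2]]
[229, np.float32(63.9), [58.9, -9.8], np.float32(162.9), [57.4, -99.7], np.float32(183.8), [56.7, -119.3]]
[241, np.float32(63.7), [69.7, -10.1], np.float32(162.6), [68.5, -99.6], np.float32(183.8), [67.9, -119.3]]
[253, np.float32(63.0), [80.3, -9.8], np.float32(162.4), [79.4, -99.5], np.float32(183.7), [79.0, -119.2]]
[265, np.float32(63.0), [90.9, -10.0], np.float32(162.3), [90.3, -99.5], np.float32(183.6), [90.1, -119.2]]
[277, np.float32(62.9), [101.4, -10.1], np.float32(162.3), [101.1, -99.6], np.float32(183.5), [101.0, -119.1]]
[289, np.float32(62.8), [111.9, -10.0], np.float32(162.3), [112.0, -99.5], np.float32(183.6), [112.0, -119.2]]
[301, np.float32(62.8), [122.4, -9.9], np.float32(162.2), [122.8, -99.4], np.float32(183.5), [123.0, -119.1]]
[313, np.float32(62.6), [132.9, -9.5], np.float32(162.7), [133.6, -99.8], np.float32(183.6), [134.0, -119.2]]
[325, np.float32(63.3), [143.5, -9.9], np.float32(162.5), [144.6, -99.6], np.float32(193.7), [145.4, -128.8]]
[337, np.float32(63.3), [154.2, -9.4], np.float32(162.8), [155.6, -99.6], np.float32(184.5), [156.3, -120.0]]
[349, np.float32(64.4), [165.0, -9.9], np.float32(162.5), [166.7, -99.2], np.float32(183.8), [167.6, -119.1]]
[361, np.float32(64.1), [176.0, -8.9], np.float32(163.4), [178.1, -99.9], np.float32(183.8), [179.1, -119.1]]
[373, np.float32(65.1), [187.2, -9.1], np.float32(163.1), [189.6, -99.3], np.float32(184.0), [190.8, -119.1]]
midlow y at 112: -9.7688699710609 slope deg 0.33599045601653016 15
slidetop y at 112: -99.56917406159936 slope deg 0.04536286165058035 15
slidelow y at 112: -119.26917875179392 slope deg -0.023187871956449113 13
```

```bash
cat > pan.py <<'E'
from h import *
d=pickle.load(open("d1.pkl","rb"));c,o=d["p"];g=cv2.GaussianBlur(c["color"].mean(2).astype(np.float32),(5,5),0)
def sub(k):
    i=min(max(int(np.argmax(k)),1),len(k)-2);a,b,e=k[i-1],k[i],k[i+1];return i+.5*(a-e)/(a-2*b+e+1e-9)
P=lambda u,v:onz(c,(u,v),.09,o)[:2]
E={}
E["bot"]=[P(u,140+sub(-np.gradient(g[140:170,u]))) for u in range(235,350,8)]
E["top"]=[P(u,25+sub(np.gradient(g[25:75,u]))) for u in range(235,350,8)]
E["lef"]=[P(190+sub(np.gradient(g[v,190:230])),v) for v in range(72,135,6)]
E["rig"]=[P(360+sub(-np.gradient(g[v,360:395])),v) for v in range(72,135,6)]
m={}
for n,a in E.items():
    a=np.array(a);i=0 if n in("bot","top") else 1
    t=a[:,i]-(.517,-.388)[i];k=np.polyfit(t,a[:,1-i],1);rr=a[:,1-i]-np.polyval(k,t);ok=abs(rr)<np.maximum(.0015,np.median(abs(rr))*3);k=np.polyfit(t[ok],a[ok,1-i],1)
    m[n]=k[1];print(n,k[1].round(4),"deg",np.degrees(k[0]*(1,-1)[i]).round(2),ok.sum(),(rr*1e3).round(1).tolist())
print("centre",(m["lef"]+m["rig"])/2,(m["top"]+m["bot"])/2,"size",m["rig"]-m["lef"],m["top"]-m["bot"])
E
python3 pan.py
```

```text
bot -0.44 deg -0.46 15 [-0.0, -0.1, -0.1, 0.0, 0.0, 0.1, 0.1, 0.0, 0.0, 0.1, -0.1, 0.0, 0.0, -0.1, -0.1]
top -0.3345 deg -0.42 15 [0.1, 0.1, 0.2, -0.1, -0.1, -0.1, -0.1, -0.1, -0.1, -0.0, 0.1, 0.0, -0.0, 0.1, 0.1]
lef 0.4336 deg -0.42 11 [-0.0, 0.1, 0.0, -0.0, -0.1, -0.1, 0.0, 0.1, -0.1, 0.1, 0.1]
rig 0.6014 deg -0.56 11 [0.1, -0.0, 0.0, 0.1, -0.1, 0.0, -0.0, -0.1, 0.1, -0.0, 0.0]
centre 0.5175250501592173 -0.38721607837059047 size 0.16784947315346627 0.1055193959887229
```

```bash
python3 - <<'E'
from rep import *
c0=np.array([.5175,-.3872]);Op=ori(np.radians(-.46))
r.movep(np.array([*c0,.19]),Op)
print(r.servo_line(np.array([*c0,.107]),Op,vel=.08,force_limit=8));r.hold(.2)
o=r.observe();print("at",o["eef_pos"])
r.grasp();rep("grasp");o=r.observe();print(o["eef_pos"])
r.servo_line(np.array([*c0,.26]),Op,vel=.1);r.hold(.2);rep("lift")
c=r.capture("wrist");pickle.dump((c,r.observe()),open("d4.pkl","wb"));save(c["color"],"pics/held.png",None,1.4)
E
```

```text
False
at [ 0.51774582 -0.38740405  0.10757702]
grasp 17.26 pos [  -8.85 -527.09  107.15] F [ 1.4 -0.9 -0.4] w 0.125 gf 60.4
[ 0.51784343 -0.3872921   0.10714845]
lift 19.14 pos [  -9.28 -526.84  259.52] F [ 1.  -0.4 -3.8] w 0.121 gf 59.8
```

View pics/held.png

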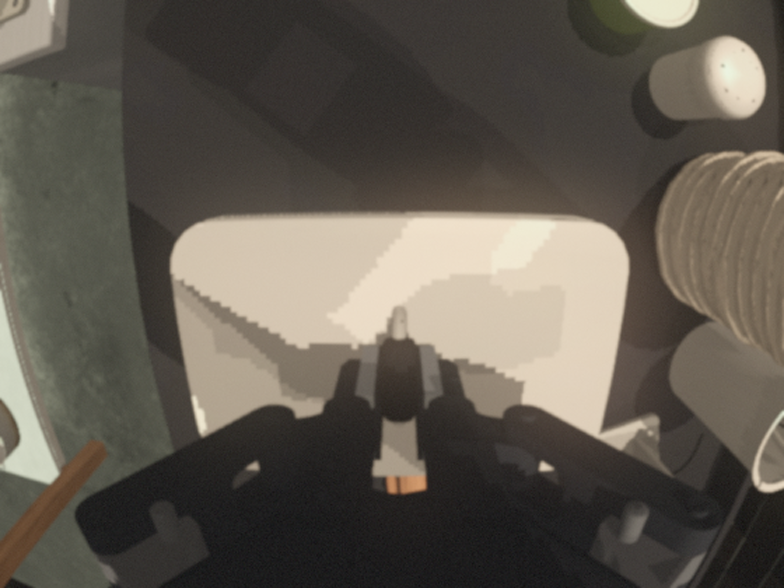

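```bash
python3 - <<'E'
from h import *
c,o=pickle.load(open("d4.pkl","rb"));g=cv2.GaussianBlur(c["color"].mean(2).astype(np.float32),(5,5),0)
T=np.eye(4);T[:3,:3]=R.from_rotvec(o["eef_rot"]).as_matrix();T[:3,3]=o["eef_pos"];Ti=np.linalg.inv(T)
def pt(u,v,z): P=onz(c,(u,v),o["eef_pos"][2]-z,o);return (Ti[:3,:3]@P+Ti[:3,3])[:2]*1e3
top=[];L=[];Rr=[]
for u in range(160,420,20):
    v=140+np.argmax(np.gradient(g[140:170,u]));top.append(pt(u,v,.018))
for v in range(195,270,12):
    L.append(pt(110+np.argmax(np.gradient(g[v,110:150])),v,.018));Rr.append(pt(420+np.argmax(-np.gradient(g[v,420:460])),v,.018))
for n,a in(("top",top),("L",L),("R",Rr)):print(n,np.array(a).round(1).tolist())
E
```

```text
top [[52.9, -60.9], [53.0, -50.5], [53.2, -40.4], [52.9, -30.7], [52.8, -21.3], [52.7, -12.0], [52.6, -2.7], [53.1, 6.5], [53.2, 15.7], [52.9, 25.1], [53.1, 34.7], [52.9, 44.6], [53.2, 54.8]]
L [[32.6, -84.8], [26.1, -85.1], [19.5, -84.9], [12.7, -85.5], [5.7, -84.8], [-1.4, -84.9], [-8.8, -85.1]]
R [[32.6, 84.7], [26.1, 84.4], [19.5, 84.2], [12.7, 84.1], [5.7, 84.1], [-1.4, 84.2], [-8.9, 84.4]]
```

```bash
python3 - <<'E'
from rep import *
T=lambda z:W(p,np.array([.112,-.0548,z]))
r.movep(T(.27),O);r.hold(.2);rep("above")
hit=r.servo_line(T(.16),O,vel=.06,force_limit=6);rep(("160",hit))
for z in(.145,.135,.130,.127,.125,.123):
    if hit:break
    hit=r.servo_line(T(z),O,vel=.03,force_limit=6);rep((z,hit))
r.hold(.3);rep("end")
E
```

```text
above 21.17 pos [112.11 -55.7  269.96] F [-0.1 -0.7 -3.8] w 0.117 gf 59.8
('160', False) 23.15 pos [112.2  -54.8  160.31] F [-0.1  0.2 -4. ] w 0.123 gf 59.8
(0.145, False) 23.8 pos [112.   -54.8  144.86] F [ 0.5  1.1 -3.6] w 0.117 gf 59.8
(0.135, False) 24.28 pos [111.87 -54.8  134.75] F [-0.1 -0.8 -4.6] w 0.123 gf 59.8
(0.13, False) 24.6 pos [111.79 -54.79 129.73] F [-0.4 -0.2 -3.6] w 0.121 gf 59.8
(0.127, False) 24.85 pos [111.85 -54.8  126.81] F [ 0.  -0.4 -4.6] w 0.121 gf 59.7
(0.125, False) 25.1 pos [111.91 -54.77 124.86] F [ 0.2 -0.3 -4.1] w 0.121 gf 59.8
(0.123, False) 25.35 pos [111.9  -54.79 122.87] F [-1.1 -0.1 -4.3] w 0.12 gf 59.8
end 25.65 pos [112.03 -54.79 123.05] F [ 0.2 -0.2 -3.3] w 0.126 gf 59.8
```

```bash
python3 - <<'E'
from rep import *
T=lambda z:W(p,np.array([.112,-.0548,z]))
z=.123
while z>.118:
    z-=.0005;r.servo_line(T(z),O,vel=.01,force_limit=6);q,F=rep(round(z,4))
    if F[2]>-1:break
r.hold(.2);rep("end")
c=r.capture("wrist");pickle.dump((c,r.observe()),open("d5.pkl","wb"));save(c["color"],"pics/in.png",None,1.4)
E
```

```text
0.1225 25.9 pos [112.02 -54.79 122.51] F [-0.6 -0.2 -3.5] w 0.118 gf 59.8
0.122 26.15 pos [112.15 -54.82 122.32] F [-0.7  0.1  0.5] w 0.122 gf 60.3
end 26.35 pos [112.16 -54.8  122.29] F [-1.4 -0.1  1.2] w 0.124 gf 60.5
```

```bash
python3 - <<'E'
from rep import *
r.gripper_open();r.hold(.2);rep("open")
r.servo_line(W(p,np.array([.112,-.0548,.22])),O,vel=.1)
r.movep(W(p,np.array([.11,-.125,.30])),O);r.hold(.5);rep("up")
o=r.observe();c=r.capture("wrist");pickle.dump((c,o),open("d6.pkl","wb"))
a=cv2.resize(c["color"],(400,300));b=cv2.resize(c["color"][0:225,180:480],(400,300));s_=cv2.resize(r.capture("side")["color"][200:320,200:360],(400,300),interpolation=cv2.INTER_CUBIC);s2=cv2.resize(r.capture("scene")["color"][110:260,150:350],(400,300),interpolation=cv2.INTER_CUBIC)
save(np.vstack([np.hstack([a,b]),np.hstack([s_,s2])]),"pics/final.png")
E
```

```text
open 27.32 pos [112.01 -54.77 122.  ] F [-0.8  0.1 -0. ] w 1.001 gf 0.0
up 29.46 pos [ 109.94 -124.67  299.64] F [ 0.2 -0.1  0.5] w 1.001 gf 0.0
```

View pics/final.png

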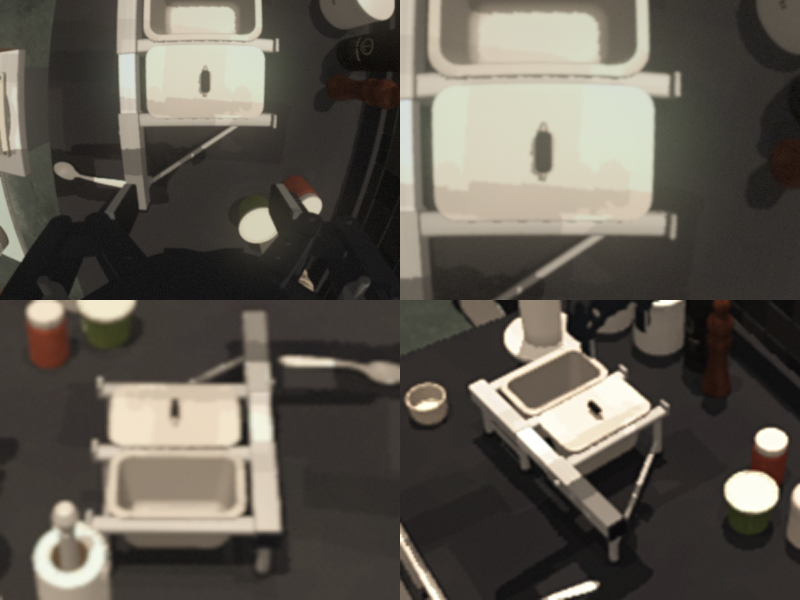

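The final views show the lidded pan level between the middle and sliding arms, with its rims resting on both. The open pan and the other items have not moved, so I'm handing in.

```bash
python3 -c "
from bench import r
print(r.finish_job())"
```

```text
the job is handed in; nothing more can be done
None
```

The sliding arm is locked in its next hole, and the lidded pan hangs level in the widened bay with the gripper clear; I handed the job in after about 30 s, with no verdict shown.

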